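# Put the mills and spice jars away in their trays

### The job

Tidy the seasonings into the two low wooden trays: stand the two wooden mills in the larger tray, the taller mill in its left compartment and the shorter one in its right (left and right as the robot sees them), and stand the two corked spice jars in the smaller tray, one in each compartment, either way round. All four must end upright on the tray floors; leave the jug, the drinking glass and the bigger lidded jar standing where they are.

Things in the scene. Friction and masses are not known exactly. Their poses are not given: they have to be found in the camera images.
- pepper_mill: The taller of two turned wooden mills, 165 mm high, 58 across the foot, all round. Grip its round head, 50 across at heights 120 to 154 (equator near 137); a metal button 12 wide tops it, from 154 to 165. About 0.18 kg. Origin: centre of its underside; z up; its yaw is arbitrary. Stands upright and loose on the worktop at the start.
- salt_mill: The shorter of the two turned wooden mills, 140 mm high, 58 across the foot, all round. Grip its round head, 50 across at heights 102 to 129 (equator near 115); a metal button 12 wide tops it, from 129 to 140. About 0.18 kg. Origin: centre of its underside; z up; its yaw is arbitrary. Stands upright and loose on the worktop at the start.
- spice_jar_1: A small clear glass spice jar with a cork stopper, reddish-brown powder showing, 43 mm in diameter, 90 high, straight glass body up to about 65, cork 30 wide fixed on top (80 to 90). About 0.16 kg. Same shape and size as spice_jar_2, interchangeable with it. Origin: centre of its underside; z up; its yaw is arbitrary. Stands upright and loose on the worktop at the start.
- spice_jar_2: A small clear glass spice jar with a cork stopper, greenish powder showing, 43 mm in diameter, 90 high, straight glass body up to about 65, cork 30 wide fixed on top (80 to 90). About 0.16 kg. Same shape and size as spice_jar_1, interchangeable with it. Origin: centre of its underside; z up; its yaw is arbitrary. Stands upright and loose on the worktop at the start.
- mill_tray: The larger of two low open wooden trays, in mm: 183 long (y), 94 wide (x), 26 high, walls and floor 5; a divider makes two compartments 84 x 84 inside, centred at y = +44.5 (left) and y = -44.5 (right), x = 0. Fixed; at the left or the right of the worktop. Origin: centre of its underside, on the worktop; y along the row (to the robot's left), x away from the robot, yaw within 0.3.
- jar_tray: The smaller of two low open wooden trays, in mm: 135 long (y), 70 wide (x), 26 high, walls and floor 5; a divider makes two compartments 60 x 60 inside, centred at y = +32.5 (left) and y = -32.5 (right), x = 0. Fixed; at the left or the right of the worktop. Origin: centre of its underside, on the worktop; y along the row (to the robot's left), x away from the robot, yaw within 0.3.
- lidded_jar: A wide clear empty glass jar with a white metal lid and no cork, 63 mm in diameter, 99 high; not a spice jar, it stays where it is. Origin: centre of its underside; z up; its yaw is arbitrary. Stands upright and loose on the worktop at the start.
- milk_jug: A small off-white stoneware milk jug, 65 mm wide, 92 long (y) over spout and handle, 78 high; stays where it is. Origin: centre of its underside; z up; its yaw is arbitrary. Stands upright and loose on the worktop at the start.
- drinking_glass: A plain open tumbler, 80 mm in diameter, 91 high; stays where it is. Origin: centre of its underside; z up; its yaw is arbitrary. Stands upright and loose on the worktop at the start.

How it is judged:
By the outcome, as a careful person would: the job done as asked, in the order asked, and still so for the second after the job is handed in, with the robot touching nothing.
It also fails if it takes over 118 s, if anything falls off the work surface, if the arm or the gripper's body presses on something with over 40 N, if the wrist force passes 120 N, or if a joint passes its speed limit or range.

### The arm

A 6-joint arm with a two-finger parallel gripper is mounted at the origin on a cart in front of the work surface, level with it; the furniture and walls round the work are solid. World frame = base frame: x ahead of the robot, y to its left, z up, the work surface at z = 0. Lengths are in m, angles in rad, forces in N, time in s.
With the tool pointing down it reaches from about 0.3 to 0.775 m from the base axis. Payload 14.6 kg.
Tool frame: the origin (TCP) lies on the centre line of the jaws, within the pads' length; the fingertips stand ctrl.tcp_to_tips ahead of it and the grasp point (between the pads) lies 2 mm behind it (ctrl.tcp_to_tips is the distance from the TCP to the fingertips, in m); z points along the fingers, y is the line along which they close (so a half turn about z gives the same grasp; the last joint's range is limited). The gripper opens to 94 mm and grips with 3 to 60 N. Pads are 16 mm wide; open, the fingers measure 119 mm over their backs; the gripper's body (75 mm by 177 mm) begins 78 mm behind the grasp point.
Start: joints at [1.152, 0.3, 1.521, -0, 1.321, -0.067], TCP at [0.19, 0.516, 0.222] pointing down, gripper open.
Joint ranges: [-3.03, 3.03], [-0.79, 2.21], [0.23, 2.52], [-1.04, 4.18], [0, 3.07], [-2.55, 2.55]. Speed limits (rad/s): [2.22, 2.22, 2.57, 3.14, 3.14, 3.14].

### API

Orientations are given as [roll, pitch, yaw] about the fixed x, y, z axes, in that order (R = Rz(yaw) Ry(pitch) Rx(roll)).
In Python, from station import telemetry, viewer, hand_in, ctrl gives the robot as it stands.
- The arm moves only by the tool step_arm, never from a script. Its argument "plan" is a list of rows, each an object of numbers: "dx", "dy", "dz": the shift along the tool's x, y, z scaled (see below); "rx", "ry", "rz": the turn, a rotation vector about the tool's x, y, z scaled (see below); "claw": the closure, from 0 (fully open) to 1 (shut). In form: [{"dx": .., "dy": .., "dz": .., "rx": .., "ry": .., "rz": .., "claw": ..}, ...]. A call has 1 to 10 rows; each row shifts and turns the commanded pose from where the row before left it, along the tool's axes as they then stand; what a row does not reach is not made up. The controller multiplies each number of a shift by 0.1 m and each number of a turn by 90 degrees. A row lasts 1/10 s, in which the tool goes at most 50 mm and 8.59 degrees, less where a joint would pass 70% of its speed; a pose out of reach is approached as far as the arm can. A call with a number of a shift or a turn outside -1 to 1 is refused whole. A call with a gripper value outside its range is refused whole. The fingers move at their own pace and stop on an object; "grip_force" is the grip in N (left out, the last holds). Time passes only in rows, so rows that do not move let the fingers close. It gives the time, the measured TCP pose, the force, the opening and the grip force at its end, in the units of the state.
- telemetry.get_obs(): the state, without advancing time (a new reading comes with each control period).
- viewer.camera(name): name is "scene" or "top" or "wrist"; returns a dict with "img" (420x560x3 uint8, red, green, blue), "z_map" (420x560 float32, m along the optical axis (not along the pixel's ray), 0 where there is no reading), "fx", "fy", "cx", "cy" (pixels), "R" (3x3) and "t" (3): a world point X has camera coordinates R X + t; the wrist camera has in their place "tool_from_camera" (4x4, takes a point from camera to tool coordinates, whose origin is the TCP and whose axes are the flange's). Camera axes: x right, y down, z forward; pixel columns grow to the right and rows downward; lengths in m; the calibration is good to about 2 mm. A picture is of the moment at which its call begins: read the wrist's pose just before it.
- hand_in(): hands the job in; it is judged then, once.
Trained networks look in a picture, given as the dict that the camera call returned (one of the last four; its "shot" number tells which), for a name from the list of things; names that differ only in an ending like _2 or _b are one class to them, and where a whole thing is asked for, a point or a joint stands for the part that bears it (a point fixed in the world has none). Each returns a list of dicts, best first, with "score" (0 to 1); they miss things now and then, are a little off and sometimes report something else, mostly with a low value. They report only what shows in the picture. A call takes as long as a camera call.
- viewer.recognise(target, picture): "rect" ([left, top, right, bottom] in pixels, round what is visible of it).
The state is a dict: "time_s": time; "qpos": joint angles; "joint_vel": joint speeds; "tau": joint torques, N m; "ee_pos": TCP position; "eef_rot": TCP orientation; "force": force on the tool from outside, world axes, zero at the start; "moment": the same for the moment, N m; "grip_width": finger opening in m; "grip_force": force on a finger pad.
Only numpy, scipy, OpenCV 4.12 (cv2) and the standard library are available. Lean on these libraries where they do the work, as an engineer would, in place of code of your own. Each camera call takes 0.05 s, during which the arm holds its last target. There are 200 camera calls.

## Working session

There is one attempt and no reset: what is moved stays moved. The work goes in short steps, Python scripts to look and compute and a tool call to move; the robot and the scene stay as the last step left them, time stands still between calls to the robot, and variables do not carry over. Pictures are saved under pics/ and viewed, at most 14 in all, crops included, and the job is handed in when it is done.

Besides the shell and the picture viewer there is one more tool, called after "Request:" as a command line: name --argument value ..., lists and objects as JSON in quotes. step_arm: Moves the arm, as the interface text tells. Shifts and turns lie within -1 to 1; 1 stands for 0.1 m of shift or 90 degrees of turn. Its arguments: {"type":"object","properties":{"plan":{"type":"array"},"grip_force":{"type":"number"}},"required":["plan"]}

```bash
mkdir -p pics
cat > h.py <<'E'
import numpy as np, cv2
from station import telemetry, viewer, hand_in, ctrl
def save(p,n): cv2.imwrite('pics/'+n+'.png',cv2.cvtColor(p['img'],cv2.COLOR_RGB2BGR))
def cloud(p):
    z=p['z_map'];v,u=np.mgrid[:z.shape[0],:z.shape[1]]
    P=np.stack([(u-p['cx'])/p['fx']*z,(v-p['cy'])/p['fy']*z,z],-1)
    W=(P-p['t'])@p['R']; W[z<=0]=np.nan
    return W
E
python3 - <<'E'
from h import *
o=telemetry.get_obs();print(o,ctrl.tcp_to_tips)
names=['pepper_mill','salt_mill','spice_jar_1','mill_tray','jar_tray','lidded_jar','milk_jug','drinking_glass']
ims=[]
for c in ['top','scene']:
    p=viewer.camera(c);save(p,c+'0');W=cloud(p);np.savez(c+'0.npz',W=W,img=p['img'],R=p['R'],t=p['t'],k=[p['fx'],p['fy'],p['cx'],p['cy']])
    print(c,'campos',-p['R'].T@p['t'])
    for n in names:
        for r in viewer.recognise(n,p)[:3]:
            a,b,d,e=map(int,r['rect']); w=W[b:e,a:d].reshape(-1,3);w=w[w[:,2]>.02] if len(w) else w
            print(n,round(r['score'],2),[a,b,d,e],np.nanmedian(w,0).round(3) if len(w) else '',np.nanpercentile(w[:,2],98).round(3) if len(w) else '')
E
```

```text
{'time_s': 0.0, 'qpos': array([ 1.15240833e+00,  3.00509705e-01,  1.52161142e+00, -8.14544983e-06,
        1.32066849e+00, -6.66053419e-02]), 'joint_vel': array([-0.00068628, -0.00017958,  0.00031214,  0.002415  ,  0.00100719,
       -0.00164382]), 'tau': array([-5.75506929e-04, -5.31810665e+01, -3.52729046e+01,  7.08401855e-02,
        2.43904372e-02, -1.34328266e-04]), 'ee_pos': array([0.18942097, 0.51608825, 0.2218523 ]), 'eef_rot': array([-3.14039782e+00, -7.17931413e-05,  2.78981198e+00]), 'force': array([-0.31872858,  0.32709842,  0.71553937]), 'moment': array([ 0.01974547, -0.03574436,  0.0496895 ]), 'grip_force': 0.0, 'grip_width': 0.09381090820303926} 0.017
top campos [0.46384382 0.01326752 1.17272033]
pepper_mill 0.72 [329, 246, 366, 276] [ 0.45  -0.14   0.144] 0.164
salt_mill 0.79 [252, 187, 280, 222] [0.566 0.016 0.123] 0.14
spice_jar_1 0.77 [326, 186, 353, 209] [ 0.582 -0.141  0.081] 0.092
spice_jar_1 0.56 [264, 253, 290, 274] [ 0.445 -0.005  0.083] 0.093
mill_tray 0.69 [381, 185, 474, 247] [ 0.543 -0.335  0.025] 0.029
jar_tray 0.86 [88, 202, 155, 242] [0.546 0.335 0.025
[... 434 characters left out ...]
.153
salt_mill 0.67 [282, 174, 304, 226] [0.557 0.    0.091] 0.152
spice_jar_1 0.91 [253, 211, 271, 246] [ 0.435 -0.019  0.063] 0.09
spice_jar_1 0.74 [332, 216, 352, 250] [ 0.573 -0.158  0.061] 0.09
mill_tray 0.8 [347, 257, 443, 330] [ 0.534 -0.34   0.024] 0.028
jar_tray 0.85 [191, 154, 238, 187] [0.547 0.33  0.024] 0.028
jar_tray 0.54 [292, 219, 318, 280] [ 0.435 -0.163  0.098] 0.153
jar_tray 0.52 [255, 166, 276, 204] [0.558 0.104 0.073] 0.1
lidded_jar 0.8 [254, 162, 276, 204] [0.557 0.105 0.073] 0.1
milk_jug 0.96 [204, 189, 233, 222] [0.425 0.135 0.051] 0.074
milk_jug 0.61 [315, 167, 342, 210] [ 0.689 -0.007  0.064] 0.091
drinking_glass 0.87 [314, 166, 342, 205] [ 0.689 -0.007  0.064] 0.09
```

View pics/top0.png

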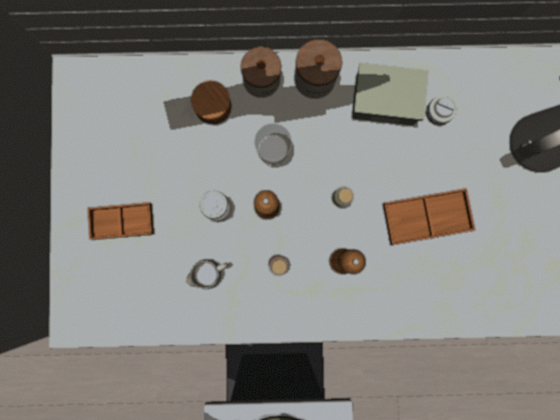

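View pics/scene0.png

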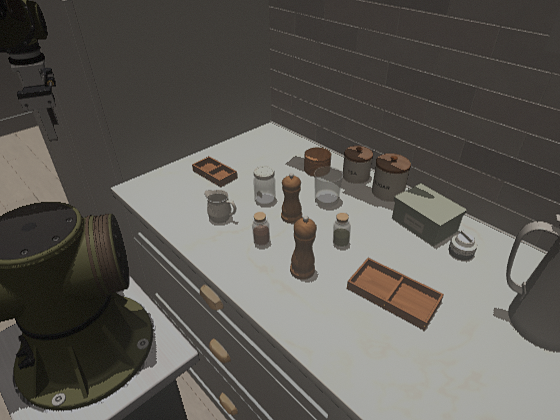

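The top view shows the mill tray on the right (430,216) and the jar tray on the left (120,221). The pepper mill is at (355,261), the salt mill at (266,203), and the corked jars are at (344,197) and (279,265). The lidded jar, jug and tumbler are at (214,205), (207,273) and (273,145). Next I'll take precise positions.

Run:
```python
from h import *
T=np.load('top0.npz')['W'];S=np.load('scene0.npz')['W']
al=lambda W,c,r,lo,hi:(lambda Q:Q[(np.hypot(Q[:,0]-c[0],Q[:,1]-c[1])<r)&(Q[:,2]>lo)&(Q[:,2]<hi)])(W.reshape(-1,3))
from scipy.optimize import least_squares
def circ(Q,r):
    # fit circle of given radius to upper shell using points from both cameras
    f=lambda c:np.hypot(Q[:,0]-c[0],Q[:,1]-c[1])-r
    return least_squares(f,Q[:,:2].mean(0),loss='soft_l1',f_scale=.002).x
for n,c,h,eq in [('pep',(.45,-.14),.165,.137),('salt',(.566,.016),.14,.115),('jA',(.582,-.141),.09,0),('jB',(.445,-.005),.09,0)]:
    a=al(T,c,.05,h-.008,h+.01);b=al(S,c,.06,h-.008,h+.01)
    print(n,'top',a.mean(0).round(4),len(a),'range',np.ptp(a,0).round(3),'scene',b.mean(0).round(4) if len(b) else '',len(b))
    if eq:
        for W,k in((T,'T'),(S,'S')):
            Q=al(W,c,.06,h-.03,h-.012)
            # sphere-ish head fit
            f=lambda s:np.hypot(np.hypot(Q[:,0]-s[0],Q[:,1]-s[1]),Q[:,2]-s[2])-s[3]
            s=least_squares(f,[*c,eq,.025],loss='soft_l1',f_scale=.002).x;print('  head',k,s.round(4),len(Q))
        Q=al(S,c,.06,.02,.09);print('  body S mean',Q.mean(0).round(3),len(Q))
for n,c in [('mill',(.543,-.335)),('jar',(.546,.335))]:
  for W in(T,S):
    Q=al(W,c,.14,.018,.04); r=cv2.minAreaRect((Q[:,:2]*1000).astype(np.float32));print(n,r,len(Q),np.median(Q[:,2]))
    Q=al(W,c,.14,.003,.012); print('  floor',(Q[:,:2].min(0)+Q[:,:2].max(0))/2,len(Q))
```

```text
pep top [ 0.4497 -0.1492  0.1627] 37 range [0.019 0.015 0.01 ] scene [ 0.4472 -0.1528  0.1623] 25
  head T [ 0.4489 -0.1489  0.1291  0.0255] 419
  head S [ 0.4492 -0.1504  0.1292  0.0254] 272
  body S mean [ 0.436 -0.16   0.054] 507
salt top [0.571  0.0174 0.1384] 32 range [0.013 0.01  0.011] scene [0.5696 0.0142 0.1366] 15
  head T [0.5714 0.0171 0.1015 0.0283] 393
  head S [0.5711 0.0153 0.1032 0.0268] 186
  body S mean [0.56  0.002 0.052] 379
jA top [ 0.5834 -0.1455  0.0889] 172 range [0.031 0.029 0.013] scene [ 0.5822 -0.1488  0.0879] 95
jB top [ 0.4418 -0.0065  0.0889] 179 range [0.032 0.032 0.013] scene [ 0.4408 -0.0101  0.088 ] 95
mill ((540.9054565429688, -335.2961730957031), (94.0413818359375, 184.9499053955078), 8.622357368469238) 760 0.02461425503963826
  floor [ 0.54315402 -0.33485324] 2907
mill ((539.9058837890625, -337.44384765625), (97.4237060546875, 183.76889038085938), 8.637131690979004) 904 0.023742815201808515
  floor [ 0.53354316 -0.32189399] 1995
jar ((546.8010864257812, 334.5748291015625), (71.03136444091797, 137.537841796875), 4.27432918548584) 574 0.025139329170873824
  floor [0.54650239 0.33564137] 2433
jar ((546.3748779296875, 331.7675476074219), (74.46574401855469, 142.50494384765625), 4.238480091094971) 287 0.02312197607630512
  floor [0.52398743 0.32174556] 318
```

Heights and sizes match the descriptions. Plan: fingers close along world x (yaw π/2, so tool x=+Y, y=+X, z=down). The pepper mill goes first.

Request:
step_arm --plan '[{"rz": 0.0776},{"rz": 0.0776},{"rz": 0.0776},{"rz": 0.0776},{"rz": 0.0776},{"rz": 0.0776},{"rz": 0.0776},{"rz": 0.0776},{"rz": 0.0776},{"rz": 0.0776}]'

```text
$.plan[0]: bad value
```

Request:
step_arm --plan '[{"dx": -0.333,"dy": 0.13},{"dx": -0.333,"dy": 0.13},{"dx": -0.333,"dy": 0.13},{"dx": -0.333,"dy": 0.13},{"dx": -0.333,"dy": 0.13},{"dx": -0.333,"dy": 0.13},{"dx": -0.333,"dy": 0.13},{"dx": -0.333,"dy": 0.13},{"dx": -0.333,"dy": 0.13},{"dx": -0.333,"dy": 0.13}]'

```text
$.plan[0]: bad value
```

Request:
step_arm --plan '[{"dx": -0.333,"dy": 0.13},{"dx": -0.333,"dy": 0.13},{"dx": -0.333,"dy": 0.13},{"dx": -0.333,"dy": 0.13},{"dx": -0.333,"dy": 0.13},{"dx": -0.333,"dy": 0.13},{"dx": -0.333,"dy": 0.13},{"dx": -0.333,"dy": 0.13},{"dx": -0.333,"dy": 0.13},{"dx": -0.333,"dy": 0.13}]'

```text
$.plan[0]: bad value
```

Request:
step_arm --plan '[{"dx": 0,"dy": 0,"dz": 0,"rx": 0,"ry": 0,"rz": 0.0776,"claw": 0},{"dx": 0,"dy": 0,"dz": 0,"rx": 0,"ry": 0,"rz": 0.0776,"claw": 0},{"dx": 0,"dy": 0,"dz": 0,"rx": 0,"ry": 0,"rz": 0.0776,"claw": 0},{"dx": 0,"dy": 0,"dz": 0,"rx": 0,"ry": 0,"rz": 0.0776,"claw": 0},{"dx": 0,"dy": 0,"dz": 0,"rx": 0,"ry": 0,"rz": 0.0776,"claw": 0},{"dx": 0,"dy": 0,"dz": 0,"rx": 0,"ry": 0,"rz": 0.0776,"claw": 0},{"dx": 0,"dy": 0,"dz": 0,"rx": 0,"ry": 0,"rz": 0.0776,"claw": 0},{"dx": 0,"dy": 0,"dz": 0,"rx": 0,"ry": 0,"rz": 0.0776,"claw": 0},{"dx": 0,"dy": 0,"dz": 0,"rx": 0,"ry": 0,"rz": 0.0776,"claw": 0},{"dx": 0,"dy": 0,"dz": 0,"rx": 0,"ry": 0,"rz": 0.0776,"claw": 0}]' --grip_force 15

```text
time_s: 1.9
ee_pos: [0.1895, 0.5163, 0.2224]
eef_rot: [3.142, 0.0, 1.566]
force: [-0.5, 0.3, 0.1]
grip_width: 0.0939
grip_force: 0.0
```

Request:
step_arm --plan '[{"dx": -0.333,"dy": 0.13,"dz": 0,"rx": 0,"ry": 0,"rz": 0,"claw": 0},{"dx": -0.333,"dy": 0.13,"dz": 0,"rx": 0,"ry": 0,"rz": 0,"claw": 0},{"dx": -0.333,"dy": 0.13,"dz": 0,"rx": 0,"ry": 0,"rz": 0,"claw": 0},{"dx": -0.333,"dy": 0.13,"dz": 0,"rx": 0,"ry": 0,"rz": 0,"claw": 0},{"dx": -0.333,"dy": 0.13,"dz": 0,"rx": 0,"ry": 0,"rz": 0,"claw": 0},{"dx": -0.333,"dy": 0.13,"dz": 0,"rx": 0,"ry": 0,"rz": 0,"claw": 0},{"dx": -0.333,"dy": 0.13,"dz": 0,"rx": 0,"ry": 0,"rz": 0,"claw": 0},{"dx": -0.333,"dy": 0.13,"dz": 0,"rx": 0,"ry": 0,"rz": 0,"claw": 0},{"dx": -0.333,"dy": 0.13,"dz": 0,"rx": 0,"ry": 0,"rz": 0,"claw": 0},{"dx": -0.333,"dy": 0.13,"dz": 0,"rx": 0,"ry": 0,"rz": 0,"claw": 0}]'

```text
time_s: 2.9
ee_pos: [0.3198, 0.182, 0.2227]
eef_rot: [3.141, -0.0, 1.571]
force: [0.9, 0.2, 0.3]
grip_width: 0.0937
grip_force: 0.0
```

Request:
step_arm --plan '[{"dx": -0.333,"dy": 0.13,"dz": 0,"rx": 0,"ry": 0,"rz": 0,"claw": 0},{"dx": -0.333,"dy": 0.13,"dz": 0,"rx": 0,"ry": 0,"rz": 0,"claw": 0},{"dx": -0.333,"dy": 0.13,"dz": 0,"rx": 0,"ry": 0,"rz": 0,"claw": 0},{"dx": -0.333,"dy": 0.13,"dz": 0,"rx": 0,"ry": 0,"rz": 0,"claw": 0},{"dx": -0.333,"dy": 0.13,"dz": 0,"rx": 0,"ry": 0,"rz": 0,"claw": 0},{"dx": -0.333,"dy": 0.13,"dz": 0,"rx": 0,"ry": 0,"rz": 0,"claw": 0},{"dx": -0.333,"dy": 0.13,"dz": 0,"rx": 0,"ry": 0,"rz": 0,"claw": 0},{"dx": -0.333,"dy": 0.13,"dz": 0,"rx": 0,"ry": 0,"rz": 0,"claw": 0},{"dx": -0.333,"dy": 0.13,"dz": 0,"rx": 0,"ry": 0,"rz": 0,"claw": 0},{"dx": 0,"dy": 0,"dz": 0,"rx": 0,"ry": 0,"rz": 0,"claw": 0}]'

```text
time_s: 3.9
ee_pos: [0.4372, -0.1192, 0.2222]
eef_rot: [-3.141, 0.0, 1.568]
force: [-0.1, -0.0, 0.2]
grip_width: 0.094
grip_force: 0.0
```

Request:
step_arm --plan '[{"dx": -0.155,"dy": 0.06,"dz": 0,"rx": 0,"ry": 0,"rz": 0,"claw": 0},{"dx": -0.155,"dy": 0.06,"dz": 0,"rx": 0,"ry": 0,"rz": 0,"claw": 0},{"dx": 0,"dy": 0,"dz": 0.17,"rx": 0,"ry": 0,"rz": 0,"claw": 0},{"dx": 0,"dy": 0,"dz": 0.17,"rx": 0,"ry": 0,"rz": 0,"claw": 0},{"dx": 0,"dy": 0,"dz": 0.17,"rx": 0,"ry": 0,"rz": 0,"claw": 0},{"dx": 0,"dy": 0,"dz": 0.17,"rx": 0,"ry": 0,"rz": 0,"claw": 0},{"dx": 0,"dy": 0,"dz": 0.16,"rx": 0,"ry": 0,"rz": 0,"claw": 0},{"dx": 0,"dy": 0,"dz": 0,"rx": 0,"ry": 0,"rz": 0,"claw": 0.2},{"dx": 0,"dy": 0,"dz": 0,"rx": 0,"ry": 0,"rz": 0,"claw": 0.4},{"dx": 0,"dy": 0,"dz": 0,"rx": 0,"ry": 0,"rz": 0,"claw": 0.6}]'

```text
time_s: 4.9
ee_pos: [0.4491, -0.1476, 0.1394]
eef_rot: [3.14, 0.001, 1.571]
force: [-0.4, 0.2, -0.5]
grip_width: 0.0732
grip_force: 0.0
```

Request:
step_arm --plan '[{"dx": 0,"dy": 0,"dz": 0,"rx": 0,"ry": 0,"rz": 0,"claw": 0.8},{"dx": 0,"dy": 0,"dz": 0,"rx": 0,"ry": 0,"rz": 0,"claw": 1},{"dx": 0,"dy": 0,"dz": 0,"rx": 0,"ry": 0,"rz": 0,"claw": 1},{"dx": 0,"dy": 0,"dz": 0,"rx": 0,"ry": 0,"rz": 0,"claw": 1},{"dx": 0,"dy": 0,"dz": 0,"rx": 0,"ry": 0,"rz": 0,"claw": 1}]' --grip_force 20

```text
time_s: 5.4
ee_pos: [0.4488, -0.1474, 0.1387]
eef_rot: [3.141, 0.0, 1.571]
force: [0.5, -0.3, 2.2]
grip_width: 0.0474
grip_force: 20.0
```

Request:
step_arm --plan '[{"dx": 0,"dy": 0,"dz": -0.1,"rx": 0,"ry": 0,"rz": 0,"claw": 1},{"dx": 0,"dy": 0,"dz": -0.25,"rx": 0,"ry": 0,"rz": 0,"claw": 1},{"dx": 0,"dy": 0,"dz": -0.25,"rx": 0,"ry": 0,"rz": 0,"claw": 1},{"dx": -0.14,"dy": 0.08,"dz": 0,"rx": 0,"ry": 0,"rz": 0,"claw": 1},{"dx": -0.25,"dy": 0.15,"dz": 0,"rx": 0,"ry": 0,"rz": 0,"claw": 1},{"dx": -0.25,"dy": 0.15,"dz": 0,"rx": 0,"ry": 0,"rz": 0,"claw": 1},{"dx": -0.25,"dy": 0.15,"dz": 0,"rx": 0,"ry": 0,"rz": 0,"claw": 1},{"dx": -0.25,"dy": 0.15,"dz": 0,"rx": 0,"ry": 0,"rz": 0,"claw": 1},{"dx": -0.2,"dy": 0.12,"dz": 0,"rx": 0,"ry": 0,"rz": 0,"claw": 1},{"dx": -0.09,"dy": 0.05,"dz": 0,"rx": 0,"ry": 0,"rz": 0,"claw": 1}]'

```text
time_s: 6.4
ee_pos: [0.5339, -0.2917, 0.1983]
eef_rot: [-3.141, -0.0, 1.57]
force: [-0.3, 0.1, -2.3]
grip_width: 0.0474
grip_force: 20.0
```

Run:
```python
from h import *
p=viewer.camera('scene');o=telemetry.get_obs();print(o['ee_pos'],o['force'],o['grip_width'])
cv2.imwrite('pics/s1.png',cv2.resize(cv2.cvtColor(p['img'][150:350,220:480],cv2.COLOR_RGB2BGR),None,fx=3,fy=3,interpolation=cv2.INTER_CUBIC))
```

```text
[ 0.5339375  -0.29194788  0.19817894] [-0.25732991 -0.74578698 -2.46547201] 0.04766285230711274
```

View pics/s1.png

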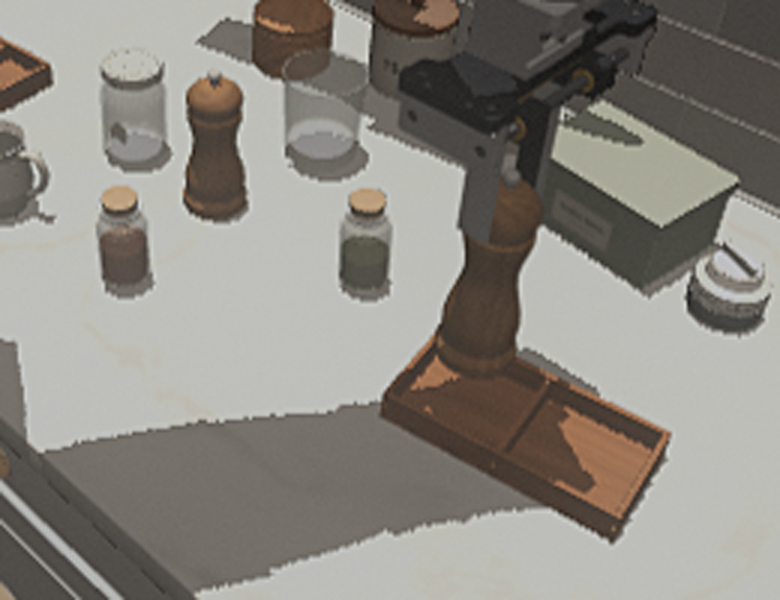

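The mill (crop 490,280) hangs tilted a few degrees in the grip; I'll measure the tilt before lowering.

```bash
cat >> h.py <<'E'
def axis(c,zs,prof,cam='scene',R=.07):
    from scipy.optimize import least_squares
    p=viewer.camera(cam);Q=cloud(p).reshape(-1,3);cp=-p['R'].T@p['t']
    out=[]
    for z in zs:
        q=Q[(np.hypot(Q[:,0]-c[0],Q[:,1]-c[1])<R)&(abs(Q[:,2]-z)<.006)]
        if len(q)<8: continue
        # silhouette mid-line: lateral midpoint as seen from camera
        d=q[:,:2].mean(0)-cp[:2];d/=np.linalg.norm(d);l=np.array([-d[1],d[0]])
        s=q[:,:2]@l; w=np.percentile(s,97)-np.percentile(s,3)
        out.append((z,((np.percentile(s,97)+np.percentile(s,3))/2),w,(q[:,:2]@d).min()))
    print('lateral dir',l.round(3)); print(np.array(out).round(4))
E
python3 - <<'E'
from h import *
axis((.53,-.285),[.065,.08,.095,.11,.125,.14,.155,.17],None)
o=telemetry.get_obs();print(o['moment'],o['time_s'])
E
```

```text
lateral dir [-0.472  0.882]
[[ 0.065  -0.5109  0.0542  0.3008]
 [ 0.08   -0.5107  0.048   0.3009]
 [ 0.095  -0.5116  0.0503  0.3027]
 [ 0.11   -0.5118  0.0472  0.3034]
 [ 0.125  -0.5116  0.0393  0.3077]
 [ 0.14   -0.5118  0.034   0.31  ]
 [ 0.155  -0.5117  0.0371  0.3091]
 [ 0.17   -0.5119  0.0416  0.3065]]
[-0.05880919  0.04871332 -0.00077928] 6.5
```

The axis is upright to within 1 mm over 100 mm, so the lean was perspective. Lowering about 54 mm and releasing.

Request:
step_arm --plan '[{"dx": 0,"dy": 0,"dz": 0.15,"rx": 0,"ry": 0,"rz": 0,"claw": 1},{"dx": 0,"dy": 0,"dz": 0.15,"rx": 0,"ry": 0,"rz": 0,"claw": 1},{"dx": 0,"dy": 0,"dz": 0.13,"rx": 0,"ry": 0,"rz": 0,"claw": 1},{"dx": 0,"dy": 0,"dz": 0.07,"rx": 0,"ry": 0,"rz": 0,"claw": 1},{"dx": 0,"dy": 0,"dz": 0.03,"rx": 0,"ry": 0,"rz": 0,"claw": 1},{"dx": 0,"dy": 0,"dz": 0.01,"rx": 0,"ry": 0,"rz": 0,"claw": 1},{"dx": 0,"dy": 0,"dz": 0,"rx": 0,"ry": 0,"rz": 0,"claw": 1}]'

```text
time_s: 7.2
ee_pos: [0.5337, -0.2904, 0.1448]
eef_rot: [3.141, 0.0, 1.571]
force: [0.8, 1.0, -0.8]
grip_width: 0.0477
grip_force: 20.0
```

Request:
step_arm --plan '[{"dx": 0,"dy": 0,"dz": 0,"rx": 0,"ry": 0,"rz": 0,"claw": 0.4},{"dx": 0,"dy": 0,"dz": 0,"rx": 0,"ry": 0,"rz": 0,"claw": 0.2},{"dx": 0,"dy": 0,"dz": 0,"rx": 0,"ry": 0,"rz": 0,"claw": 0.1},{"dx": 0,"dy": 0,"dz": 0,"rx": 0,"ry": 0,"rz": 0,"claw": 0},{"dx": 0,"dy": 0,"dz": -0.1,"rx": 0,"ry": 0,"rz": 0,"claw": 0},{"dx": 0,"dy": 0,"dz": -0.2,"rx": 0,"ry": 0,"rz": 0,"claw": 0},{"dx": 0,"dy": 0,"dz": -0.3,"rx": 0,"ry": 0,"rz": 0,"claw": 0},{"dx": 0,"dy": 0,"dz": -0.2,"rx": 0,"ry": 0,"rz": 0,"claw": 0},{"dx": 0,"dy": 0,"dz": 0,"rx": 0,"ry": 0,"rz": 0,"claw": 0}]'

```text
time_s: 8.1
ee_pos: [0.5344, -0.2909, 0.2282]
eef_rot: [3.137, 0.003, 1.571]
force: [-0.0, 0.2, -0.3]
grip_width: 0.094
grip_force: 0.0
```

Request:
step_arm --plan '[{"dx": 0.2,"dy": 0.02,"dz": 0,"rx": 0,"ry": 0,"rz": 0,"claw": 0},{"dx": 0.37,"dy": 0.05,"dz": 0,"rx": 0,"ry": 0,"rz": 0,"claw": 0},{"dx": 0.4,"dy": 0.05,"dz": 0,"rx": 0,"ry": 0,"rz": 0,"claw": 0},{"dx": 0.4,"dy": 0.05,"dz": 0,"rx": 0,"ry": 0,"rz": 0,"claw": 0},{"dx": 0.4,"dy": 0.05,"dz": 0,"rx": 0,"ry": 0,"rz": 0,"claw": 0},{"dx": 0.4,"dy": 0.05,"dz": 0,"rx": 0,"ry": 0,"rz": 0,"claw": 0},{"dx": 0.4,"dy": 0.05,"dz": 0,"rx": 0,"ry": 0,"rz": 0,"claw": 0},{"dx": 0.3,"dy": 0.03,"dz": 0,"rx": 0,"ry": 0,"rz": 0,"claw": 0},{"dx": 0.2,"dy": 0.02,"dz": 0,"rx": 0,"ry": 0,"rz": 0,"claw": 0},{"dx": 0,"dy": 0,"dz": 0,"rx": 0,"ry": 0,"rz": 0,"claw": 0}]'

```text
time_s: 9.1
ee_pos: [0.5704, 0.0187, 0.2238]
eef_rot: [-3.141, -0.0, 1.574]
force: [-0.2, 0.0, 0.3]
grip_width: 0.0936
grip_force: 0.0
```

Run:
```python
from h import *
p=viewer.camera('top');Q=cloud(p).reshape(-1,3)
q=Q[(np.hypot(Q[:,0]-.534,Q[:,1]+.292)<.05)&(Q[:,2]>.162)&(Q[:,2]<.18)];print(q.mean(0),len(q))
```

```text
[ 0.53368217 -0.29167569  0.16756875] 36
```

Pepper button is at the right spot and height (0.168). Descending on the salt mill (.571, .016).

Request:
step_arm --plan '[{"dx": -0.02,"dy": 0,"dz": 0.2,"rx": 0,"ry": 0,"rz": 0,"claw": 0},{"dx": 0,"dy": 0,"dz": 0.3,"rx": 0,"ry": 0,"rz": 0,"claw": 0},{"dx": 0,"dy": 0,"dz": 0.3,"rx": 0,"ry": 0,"rz": 0,"claw": 0},{"dx": 0,"dy": 0,"dz": 0.2,"rx": 0,"ry": 0,"rz": 0,"claw": 0},{"dx": 0,"dy": 0,"dz": 0.08,"rx": 0,"ry": 0,"rz": 0,"claw": 0},{"dx": 0,"dy": 0,"dz": 0,"rx": 0,"ry": 0,"rz": 0,"claw": 0.2},{"dx": 0,"dy": 0,"dz": 0,"rx": 0,"ry": 0,"rz": 0,"claw": 0.4},{"dx": 0,"dy": 0,"dz": 0,"rx": 0,"ry": 0,"rz": 0,"claw": 0.6},{"dx": 0,"dy": 0,"dz": 0,"rx": 0,"ry": 0,"rz": 0,"claw": 0.8},{"dx": 0,"dy": 0,"dz": 0,"rx": 0,"ry": 0,"rz": 0,"claw": 1}]'

```text
time_s: 10.15
ee_pos: [0.5707, 0.0146, 0.117]
eef_rot: [3.141, 0.0, 1.571]
force: [0.5, 0.2, -0.4]
grip_width: 0.0573
grip_force: 0.0
```

Request:
step_arm --plan '[{"dx": 0,"dy": 0,"dz": 0,"rx": 0,"ry": 0,"rz": 0,"claw": 1},{"dx": 0,"dy": 0,"dz": 0,"rx": 0,"ry": 0,"rz": 0,"claw": 1},{"dx": 0,"dy": 0,"dz": 0,"rx": 0,"ry": 0,"rz": 0,"claw": 1},{"dx": 0,"dy": 0,"dz": 0,"rx": 0,"ry": 0,"rz": 0,"claw": 1}]'

```text
time_s: 10.55
ee_pos: [0.5708, 0.0147, 0.1167]
eef_rot: [3.141, -0.0, 1.571]
force: [1.2, -0.1, 2.5]
grip_width: 0.0472
grip_force: 20.0
```

Request:
step_arm --plan '[{"dx": 0,"dy": 0,"dz": -0.1,"rx": 0,"ry": 0,"rz": 0,"claw": 1},{"dx": 0,"dy": 0,"dz": -0.25,"rx": 0,"ry": 0,"rz": 0,"claw": 1},{"dx": 0,"dy": 0,"dz": -0.35,"rx": 0,"ry": 0,"rz": 0,"claw": 1},{"dx": 0,"dy": 0,"dz": -0.35,"rx": 0,"ry": 0,"rz": 0,"claw": 1},{"dx": 0,"dy": 0,"dz": -0.35,"rx": 0,"ry": 0,"rz": 0,"claw": 1},{"dx": 0,"dy": 0,"dz": -0.35,"rx": 0,"ry": 0,"rz": 0,"claw": 1},{"dx": 0,"dy": 0,"dz": -0.2,"rx": 0,"ry": 0,"rz": 0,"claw": 1},{"dx": 0,"dy": 0,"dz": -0.05,"rx": 0,"ry": 0,"rz": 0,"claw": 1}]'

```text
time_s: 11.35
ee_pos: [0.5707, 0.0146, 0.3192]
eef_rot: [3.138, 0.0, 1.571]
force: [0.0, 0.8, -1.5]
grip_width: 0.0473
grip_force: 20.0
```

Request:
step_arm --plan '[{"dx": -0.1,"dy": 0,"dz": 0,"rx": 0,"ry": 0,"rz": 0,"claw": 1},{"dx": -0.25,"dy": -0.01,"dz": 0,"rx": 0,"ry": 0,"rz": 0,"claw": 1},{"dx": -0.35,"dy": -0.02,"dz": 0,"rx": 0,"ry": 0,"rz": 0,"claw": 1},{"dx": -0.4,"dy": -0.03,"dz": 0,"rx": 0,"ry": 0,"rz": 0,"claw": 1},{"dx": -0.4,"dy": -0.03,"dz": 0,"rx": 0,"ry": 0,"rz": 0,"claw": 1},{"dx": -0.4,"dy": -0.03,"dz": 0,"rx": 0,"ry": 0,"rz": 0,"claw": 1},{"dx": -0.4,"dy": -0.03,"dz": 0,"rx": 0,"ry": 0,"rz": 0,"claw": 1},{"dx": -0.4,"dy": -0.03,"dz": 0,"rx": 0,"ry": 0,"rz": 0,"claw": 1},{"dx": -0.4,"dy": -0.02,"dz": 0,"rx": 0,"ry": 0,"rz": 0,"claw": 1},{"dx": -0.35,"dy": -0.02,"dz": 0,"rx": 0,"ry": 0,"rz": 0,"claw": 1}]'

```text
time_s: 12.35
ee_pos: [0.5474, -0.3328, 0.3143]
eef_rot: [-3.139, -0.002, 1.57]
force: [0.4, 0.1, -1.2]
grip_width: 0.0472
grip_force: 20.0
```

Request:
step_arm --plan '[{"dx": -0.25,"dy": 0,"dz": 0,"rx": 0,"ry": 0,"rz": 0,"claw": 1},{"dx": -0.15,"dy": 0,"dz": 0,"rx": 0,"ry": 0,"rz": 0,"claw": 1},{"dx": -0.08,"dy": 0,"dz": 0,"rx": 0,"ry": 0,"rz": 0,"claw": 1},{"dx": 0,"dy": 0,"dz": 0,"rx": 0,"ry": 0,"rz": 0,"claw": 1},{"dx": 0,"dy": 0,"dz": 0.15,"rx": 0,"ry": 0,"rz": 0,"claw": 1},{"dx": 0,"dy": 0,"dz": 0.3,"rx": 0,"ry": 0,"rz": 0,"claw": 1},{"dx": 0,"dy": 0,"dz": 0.3,"rx": 0,"ry": 0,"rz": 0,"claw": 1},{"dx": 0,"dy": 0,"dz": 0.3,"rx": 0,"ry": 0,"rz": 0,"claw": 1},{"dx": 0,"dy": 0,"dz": 0.2,"rx": 0,"ry": 0,"rz": 0,"claw": 1},{"dx": 0,"dy": 0,"dz": 0.1,"rx": 0,"ry": 0,"rz": 0,"claw": 1}]'

```text
time_s: 13.35
ee_pos: [0.5481, -0.377, 0.1792]
eef_rot: [-3.139, -0.002, 1.572]
force: [-0.2, 0.1, -1.9]
grip_width: 0.0472
grip_force: 20.0
```

Run:
```python
from h import *
axis((.547,-.38),[.07,.08,.09,.1,.11,.12,.13],None,R=.05)
o=telemetry.get_obs();print(o['ee_pos'],o['time_s'])
```

```text
lateral dir [-0.359  0.933]
[[ 0.07   -0.5491  0.0548  0.3464]
 [ 0.08   -0.5491  0.0525  0.3472]
 [ 0.09   -0.5496  0.0506  0.3472]
 [ 0.1    -0.5492  0.0489  0.3494]
 [ 0.11   -0.5487  0.0446  0.3522]
 [ 0.12   -0.5491  0.0392  0.3537]
 [ 0.13   -0.5486  0.0355  0.3568]]
[ 0.54806423 -0.37716497  0.17859526] 13.4
```

Request:
step_arm --plan '[{"dx": -0.03,"dy": 0,"dz": 0.15,"rx": 0,"ry": 0,"rz": 0,"claw": 1},{"dx": 0,"dy": 0,"dz": 0.15,"rx": 0,"ry": 0,"rz": 0,"claw": 1},{"dx": 0,"dy": 0,"dz": 0.13,"rx": 0,"ry": 0,"rz": 0,"claw": 1},{"dx": 0,"dy": 0,"dz": 0.07,"rx": 0,"ry": 0,"rz": 0,"claw": 1},{"dx": 0,"dy": 0,"dz": 0.04,"rx": 0,"ry": 0,"rz": 0,"claw": 1},{"dx": 0,"dy": 0,"dz": 0.02,"rx": 0,"ry": 0,"rz": 0,"claw": 1},{"dx": 0,"dy": 0,"dz": 0,"rx": 0,"ry": 0,"rz": 0,"claw": 1}]'

```text
time_s: 14.1
ee_pos: [0.5487, -0.3814, 0.1256]
eef_rot: [3.141, 0.0, 1.571]
force: [0.2, -0.9, -1.7]
grip_width: 0.0473
grip_force: 20.0
```

Request:
step_arm --plan '[{"dx": 0,"dy": 0,"dz": 0,"rx": 0,"ry": 0,"rz": 0,"claw": 0.4},{"dx": 0,"dy": 0,"dz": 0,"rx": 0,"ry": 0,"rz": 0,"claw": 0.2},{"dx": 0,"dy": 0,"dz": 0,"rx": 0,"ry": 0,"rz": 0,"claw": 0.1},{"dx": 0,"dy": 0,"dz": 0,"rx": 0,"ry": 0,"rz": 0,"claw": 0},{"dx": 0,"dy": 0,"dz": -0.1,"rx": 0,"ry": 0,"rz": 0,"claw": 0},{"dx": 0,"dy": 0,"dz": -0.3,"rx": 0,"ry": 0,"rz": 0,"claw": 0},{"dx": 0,"dy": 0,"dz": -0.4,"rx": 0,"ry": 0,"rz": 0,"claw": 0},{"dx": 0,"dy": 0,"dz": -0.4,"rx": 0,"ry": 0,"rz": 0,"claw": 0},{"dx": 0,"dy": 0,"dz": -0.2,"rx": 0,"ry": 0,"rz": 0,"claw": 0},{"dx": 0,"dy": 0,"dz": 0,"rx": 0,"ry": 0,"rz": 0,"claw": 0}]'

```text
time_s: 15.1
ee_pos: [0.5492, -0.3818, 0.2699]
eef_rot: [3.137, 0.004, 1.571]
force: [0.2, -0.2, 0.0]
grip_width: 0.0941
grip_force: 0.0
```

Request:
step_arm --plan '[{"dx": 0.2,"dy": 0.03,"dz": 0,"rx": 0,"ry": 0,"rz": 0,"claw": 0},{"dx": 0.4,"dy": 0.06,"dz": 0,"rx": 0,"ry": 0,"rz": 0,"claw": 0},{"dx": 0.4,"dy": 0.06,"dz": 0,"rx": 0,"ry": 0,"rz": 0,"claw": 0},{"dx": 0.4,"dy": 0.06,"dz": 0,"rx": 0,"ry": 0,"rz": 0,"claw": 0},{"dx": 0.4,"dy": 0.06,"dz": 0,"rx": 0,"ry": 0,"rz": 0,"claw": 0},{"dx": 0.35,"dy": 0.04,"dz": 0,"rx": 0,"ry": 0,"rz": 0,"claw": 0},{"dx": 0.2,"dy": 0.03,"dz": 0,"rx": 0,"ry": 0,"rz": 0,"claw": 0},{"dx": 0,"dy": 0,"dz": 0,"rx": 0,"ry": 0,"rz": 0,"claw": 0}]'

```text
time_s: 15.9
ee_pos: [0.5826, -0.144, 0.2647]
eef_rot: [-3.141, -0.001, 1.574]
force: [0.7, -0.9, 0.4]
grip_width: 0.0938
grip_force: 0.0
```

Run:
```python
from h import *
print(telemetry.get_obs()['ee_pos'])
p=viewer.camera('top');save(p,'top2');Q=cloud(p).reshape(-1,3)
for c,lo in (((.534,-.292),.162),((.548,-.381),.137)):
    q=Q[(np.hypot(Q[:,0]-c[0],Q[:,1]-c[1])<.04)&(Q[:,2]>lo)&(Q[:,2]<lo+.015)];print(q.mean(0),q[:,2].max(),len(q))
```

```text
[ 0.58261754 -0.14401932  0.26473222]<stdin>:5: RuntimeWarning: Mean of empty slice.
  ret = um.true_divide(
Traceback (most recent call last):
ValueError: zero-size array to reduction operation maximum which has no identity
```

View pics/top2.png

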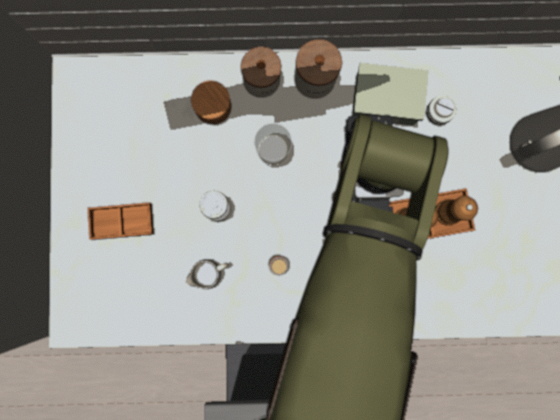

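The arm hides the pepper mill in this view; the salt mill stands in the right compartment (463,208). Now jar A.

Request:
step_arm --plan '[{"dx": -0.03,"dy": 0,"dz": 0.2,"rx": 0,"ry": 0,"rz": 0,"claw": 0},{"dx": 0,"dy": 0,"dz": 0.35,"rx": 0,"ry": 0,"rz": 0,"claw": 0},{"dx": 0,"dy": 0,"dz": 0.4,"rx": 0,"ry": 0,"rz": 0,"claw": 0},{"dx": 0,"dy": 0,"dz": 0.4,"rx": 0,"ry": 0,"rz": 0,"claw": 0},{"dx": 0,"dy": 0,"dz": 0.4,"rx": 0,"ry": 0,"rz": 0,"claw": 0},{"dx": 0,"dy": 0,"dz": 0.3,"rx": 0,"ry": 0,"rz": 0,"claw": 0.1},{"dx": 0,"dy": 0,"dz": 0.15,"rx": 0,"ry": 0,"rz": 0,"claw": 0.2},{"dx": 0,"dy": 0,"dz": 0,"rx": 0,"ry": 0,"rz": 0,"claw": 0.4},{"dx": 0,"dy": 0,"dz": 0,"rx": 0,"ry": 0,"rz": 0,"claw": 0.6},{"dx": 0,"dy": 0,"dz": 0,"rx": 0,"ry": 0,"rz": 0,"claw": 0.8}]'

```text
time_s: 16.95
ee_pos: [0.5834, -0.1499, 0.0472]
eef_rot: [3.139, 0.001, 1.571]
force: [-0.3, 0.4, 0.0]
grip_width: 0.0571
grip_force: 0.0
```

Request:
step_arm --plan '[{"dx": 0,"dy": 0,"dz": 0,"rx": 0,"ry": 0,"rz": 0,"claw": 1},{"dx": 0,"dy": 0,"dz": 0,"rx": 0,"ry": 0,"rz": 0,"claw": 1},{"dx": 0,"dy": 0,"dz": 0,"rx": 0,"ry": 0,"rz": 0,"claw": 1},{"dx": 0,"dy": 0,"dz": 0,"rx": 0,"ry": 0,"rz": 0,"claw": 1},{"dx": 0,"dy": 0,"dz": 0,"rx": 0,"ry": 0,"rz": 0,"claw": 1}]'

```text
time_s: 17.45
ee_pos: [0.5836, -0.1495, 0.0469]
eef_rot: [3.139, 0.001, 1.571]
force: [0.7, 0.5, 6.6]
grip_width: 0.0429
grip_force: 19.9
```

Request:
step_arm --plan '[{"dx": 0,"dy": 0,"dz": -0.1,"rx": 0,"ry": 0,"rz": 0,"claw": 1},{"dx": 0,"dy": 0,"dz": -0.25,"rx": 0,"ry": 0,"rz": 0,"claw": 1},{"dx": 0,"dy": 0,"dz": -0.35,"rx": 0,"ry": 0,"rz": 0,"claw": 1},{"dx": 0,"dy": 0,"dz": -0.35,"rx": 0,"ry": 0,"rz": 0,"claw": 1},{"dx": 0,"dy": 0,"dz": -0.3,"rx": 0,"ry": 0,"rz": 0,"claw": 1},{"dx": 0,"dy": 0,"dz": -0.15,"rx": 0,"ry": 0,"rz": 0,"claw": 1},{"dx": 0.1,"dy": 0,"dz": 0,"rx": 0,"ry": 0,"rz": 0,"claw": 1},{"dx": 0.25,"dy": -0.02,"dz": 0,"rx": 0,"ry": 0,"rz": 0,"claw": 1},{"dx": 0.35,"dy": -0.03,"dz": 0,"rx": 0,"ry": 0,"rz": 0,"claw": 1},{"dx": 0.4,"dy": -0.03,"dz": 0,"rx": 0,"ry": 0,"rz": 0,"claw": 1}]'

```text
time_s: 18.45
ee_pos: [0.5736, -0.038, 0.1941]
eef_rot: [-3.139, -0.0, 1.57]
force: [1.2, 0.9, -2.1]
grip_width: 0.0427
grip_force: 19.8
```

Request:
step_arm --plan '[{"dx": 0.4,"dy": -0.03,"dz": 0,"rx": 0,"ry": 0,"rz": 0,"claw": 1},{"dx": 0.4,"dy": -0.03,"dz": 0,"rx": 0,"ry": 0,"rz": 0,"claw": 1},{"dx": 0.4,"dy": -0.03,"dz": 0,"rx": 0,"ry": 0,"rz": 0,"claw": 1},{"dx": 0.4,"dy": -0.03,"dz": 0,"rx": 0,"ry": 0,"rz": 0,"claw": 1},{"dx": 0.4,"dy": -0.03,"dz": 0,"rx": 0,"ry": 0,"rz": 0,"claw": 1},{"dx": 0.4,"dy": -0.03,"dz": 0,"rx": 0,"ry": 0,"rz": 0,"claw": 1},{"dx": 0.4,"dy": -0.03,"dz": 0,"rx": 0,"ry": 0,"rz": 0,"claw": 1},{"dx": 0.4,"dy": -0.03,"dz": 0,"rx": 0,"ry": 0,"rz": 0,"claw": 1},{"dx": 0.4,"dy": -0.03,"dz": 0,"rx": 0,"ry": 0,"rz": 0,"claw": 1},{"dx": 0.3,"dy": -0.02,"dz": 0,"rx": 0,"ry": 0,"rz": 0,"claw": 1}]'

```text
time_s: 19.45
ee_pos: [0.5439, 0.3532, 0.1939]
eef_rot: [-3.139, 0.001, 1.572]
force: [-0.2, 0.6, -1.8]
grip_width: 0.0426
grip_force: 19.8
```

Request:
step_arm --plan '[{"dx": 0.11,"dy": 0.01,"dz": 0,"rx": 0,"ry": 0,"rz": 0,"claw": 1},{"dx": 0,"dy": 0,"dz": 0.15,"rx": 0,"ry": 0,"rz": 0,"claw": 1},{"dx": 0,"dy": 0,"dz": 0.3,"rx": 0,"ry": 0,"rz": 0,"claw": 1},{"dx": 0,"dy": 0,"dz": 0.3,"rx": 0,"ry": 0,"rz": 0,"claw": 1},{"dx": 0,"dy": 0,"dz": 0.2,"rx": 0,"ry": 0,"rz": 0,"claw": 1},{"dx": 0,"dy": 0,"dz": 0.1,"rx": 0,"ry": 0,"rz": 0,"claw": 1},{"dx": 0,"dy": 0,"dz": 0,"rx": 0,"ry": 0,"rz": 0,"claw": 1}]'

```text
time_s: 20.15
ee_pos: [0.546, 0.3602, 0.0885]
eef_rot: [-3.139, 0.002, 1.57]
force: [-0.0, -0.4, -2.1]
grip_width: 0.0426
grip_force: 19.8
```

Run:
```python
from h import *
p=viewer.camera('scene');o=telemetry.get_obs();print(o['ee_pos'])
cv2.imwrite('pics/s3.png',cv2.resize(cv2.cvtColor(p['img'][120:240,160:300],cv2.COLOR_RGB2BGR),None,fx=5,fy=5,interpolation=cv2.INTER_CUBIC))
axis((.545,.366),[.05,.06,.07,.08,.09],None,R=.035)
```

```text
[0.54659121 0.36079621 0.09014083]
lateral dir [-0.851  0.524]
[[ 0.05   -0.2772  0.0369  0.5709]
 [ 0.06   -0.2771  0.0397  0.57  ]
 [ 0.07   -0.2778  0.0378  0.5709]
 [ 0.08   -0.2756  0.0544  0.569 ]
 [ 0.09   -0.2762  0.0569  0.569 ]]
```

View pics/s3.png

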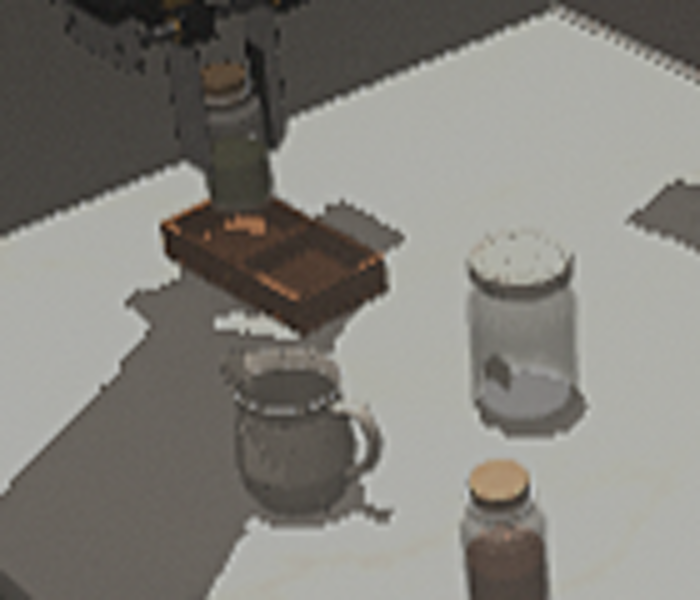

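The green jar hangs upright over the left compartment (235,180); it needs about +4 mm in y before lowering.

Request:
step_arm --plan '[{"dx": 0.045,"dy": -0.01,"dz": 0,"rx": 0,"ry": 0,"rz": 0,"claw": 1},{"dx": 0,"dy": 0,"dz": 0.1,"rx": 0,"ry": 0,"rz": 0,"claw": 1},{"dx": 0,"dy": 0,"dz": 0.12,"rx": 0,"ry": 0,"rz": 0,"claw": 1},{"dx": 0,"dy": 0,"dz": 0.08,"rx": 0,"ry": 0,"rz": 0,"claw": 1},{"dx": 0,"dy": 0,"dz": 0.05,"rx": 0,"ry": 0,"rz": 0,"claw": 1},{"dx": 0,"dy": 0,"dz": 0.02,"rx": 0,"ry": 0,"rz": 0,"claw": 1},{"dx": 0,"dy": 0,"dz": 0,"rx": 0,"ry": 0,"rz": 0,"claw": 1}]'

```text
time_s: 20.95
ee_pos: [0.5455, 0.3661, 0.0532]
eef_rot: [-3.141, 0.0, 1.571]
force: [0.4, -0.6, -2.5]
grip_width: 0.0423
grip_force: 19.8
```

Request:
step_arm --plan '[{"dx": 0,"dy": 0,"dz": 0.01,"rx": 0,"ry": 0,"rz": 0,"claw": 1},{"dx": 0,"dy": 0,"dz": 0,"rx": 0,"ry": 0,"rz": 0,"claw": 0.5},{"dx": 0,"dy": 0,"dz": 0,"rx": 0,"ry": 0,"rz": 0,"claw": 0.4},{"dx": 0,"dy": 0,"dz": 0,"rx": 0,"ry": 0,"rz": 0,"claw": 0.2},{"dx": 0,"dy": 0,"dz": 0,"rx": 0,"ry": 0,"rz": 0,"claw": 0.1},{"dx": 0,"dy": 0,"dz": -0.1,"rx": 0,"ry": 0,"rz": 0,"claw": 0},{"dx": 0,"dy": 0,"dz": -0.3,"rx": 0,"ry": 0,"rz": 0,"claw": 0},{"dx": 0,"dy": 0,"dz": -0.4,"rx": 0,"ry": 0,"rz": 0,"claw": 0},{"dx": 0,"dy": 0,"dz": -0.4,"rx": 0,"ry": 0,"rz": 0,"claw": 0},{"dx": 0,"dy": 0,"dz": -0.4,"rx": 0,"ry": 0,"rz": 0,"claw": 0}]'

```text
time_s: 21.95
ee_pos: [0.5453, 0.366, 0.2151]
eef_rot: [3.141, -0.0, 1.571]
force: [1.4, -0.3, -0.1]
grip_width: 0.0943
grip_force: 0.0
```

Request:
step_arm --plan '[{"dx": -0.2,"dy": -0.06,"dz": 0,"rx": 0,"ry": 0,"rz": 0,"claw": 0},{"dx": -0.4,"dy": -0.12,"dz": 0,"rx": 0,"ry": 0,"rz": 0,"claw": 0},{"dx": -0.4,"dy": -0.12,"dz": 0,"rx": 0,"ry": 0,"rz": 0,"claw": 0},{"dx": -0.4,"dy": -0.12,"dz": 0,"rx": 0,"ry": 0,"rz": 0,"claw": 0},{"dx": -0.4,"dy": -0.12,"dz": 0,"rx": 0,"ry": 0,"rz": 0,"claw": 0},{"dx": -0.4,"dy": -0.12,"dz": 0,"rx": 0,"ry": 0,"rz": 0,"claw": 0},{"dx": -0.4,"dy": -0.12,"dz": 0,"rx": 0,"ry": 0,"rz": 0,"claw": 0},{"dx": -0.4,"dy": -0.12,"dz": 0,"rx": 0,"ry": 0,"rz": 0,"claw": 0},{"dx": -0.4,"dy": -0.1,"dz": 0,"rx": 0,"ry": 0,"rz": 0,"claw": 0},{"dx": -0.3,"dy": -0.05,"dz": 0,"rx": 0,"ry": 0,"rz": 0,"claw": 0}]'

```text
time_s: 22.95
ee_pos: [0.4397, -0.0057, 0.2135]
eef_rot: [3.14, 0.0, 1.57]
force: [1.1, -0.5, 0.2]
grip_width: 0.0943
grip_force: 0.0
```

Run:
```python
from h import *
print(telemetry.get_obs()['ee_pos'])
p=viewer.camera('top');Q=cloud(p).reshape(-1,3)
for c,lo in (((.534,-.292),.162),((.548,-.381),.137),((.5446,.3664),.088),((.4415,-.008),.082)):
    q=Q[(np.hypot(Q[:,0]-c[0],Q[:,1]-c[1])<.04)&(Q[:,2]>lo)&(Q[:,2]<lo+.015)]
    if len(q):print(q.mean(0).round(4),q[:,2].max().round(4),len(q))
q=Q[(np.hypot(Q[:,0]-.547,Q[:,1]-.334)<.1)&(Q[:,2]>.02)&(Q[:,2]<.03)];r=cv2.minAreaRect((q[:,:2]*1000).astype(np.float32));print(r)
```

```text
[ 0.43974841 -0.00566645  0.21345079]
[ 0.5335 -0.2916  0.168 ] 0.1742 37
[ 0.5485 -0.3766  0.1439] 0.1477 33
[0.5431 0.3694 0.0941] 0.0984 174
((546.6812744140625, 334.8374328613281), (70.46063232421875, 136.30770874023438), 3.6621906757354736)
```

All three are standing where they should. Now jar B at (.4415,-.008).

Request:
step_arm --plan '[{"dx": -0.02,"dy": 0.01,"dz": 0.15,"rx": 0,"ry": 0,"rz": 0,"claw": 0},{"dx": 0,"dy": 0,"dz": 0.3,"rx": 0,"ry": 0,"rz": 0,"claw": 0},{"dx": 0,"dy": 0,"dz": 0.4,"rx": 0,"ry": 0,"rz": 0,"claw": 0},{"dx": 0,"dy": 0,"dz": 0.4,"rx": 0,"ry": 0,"rz": 0,"claw": 0},{"dx": 0,"dy": 0,"dz": 0.3,"rx": 0,"ry": 0,"rz": 0,"claw": 0.1},{"dx": 0,"dy": 0,"dz": 0.12,"rx": 0,"ry": 0,"rz": 0,"claw": 0.2},{"dx": 0,"dy": 0,"dz": 0,"rx": 0,"ry": 0,"rz": 0,"claw": 0.4},{"dx": 0,"dy": 0,"dz": 0,"rx": 0,"ry": 0,"rz": 0,"claw": 0.6},{"dx": 0,"dy": 0,"dz": 0,"rx": 0,"ry": 0,"rz": 0,"claw": 0.8},{"dx": 0,"dy": 0,"dz": 0,"rx": 0,"ry": 0,"rz": 0,"claw": 1}]'

```text
time_s: 24.0
ee_pos: [0.4422, -0.0059, 0.0466]
eef_rot: [3.139, 0.0, 1.571]
force: [0.4, 0.3, -0.7]
grip_width: 0.0496
grip_force: 0.0
```

Request:
step_arm --plan '[{"dx": 0,"dy": 0,"dz": 0,"rx": 0,"ry": 0,"rz": 0,"claw": 1},{"dx": 0,"dy": 0,"dz": 0,"rx": 0,"ry": 0,"rz": 0,"claw": 1},{"dx": 0,"dy": 0,"dz": 0,"rx": 0,"ry": 0,"rz": 0,"claw": 1},{"dx": 0,"dy": 0,"dz": 0,"rx": 0,"ry": 0,"rz": 0,"claw": 1},{"dx": 0,"dy": 0,"dz": 0,"rx": 0,"ry": 0,"rz": 0,"claw": 1}]'

```text
time_s: 24.5
ee_pos: [0.4425, -0.0059, 0.0464]
eef_rot: [3.139, 0.0, 1.571]
force: [1.4, 0.1, 7.6]
grip_width: 0.0429
grip_force: 19.9
```

Request:
step_arm --plan '[{"dx": 0,"dy": 0,"dz": -0.1,"rx": 0,"ry": 0,"rz": 0,"claw": 1},{"dx": 0,"dy": 0,"dz": -0.25,"rx": 0,"ry": 0,"rz": 0,"claw": 1},{"dx": 0,"dy": 0,"dz": -0.35,"rx": 0,"ry": 0,"rz": 0,"claw": 1},{"dx": 0,"dy": 0,"dz": -0.35,"rx": 0,"ry": 0,"rz": 0,"claw": 1},{"dx": 0,"dy": 0,"dz": -0.3,"rx": 0,"ry": 0,"rz": 0,"claw": 1},{"dx": 0,"dy": 0,"dz": -0.15,"rx": 0,"ry": 0,"rz": 0,"claw": 1},{"dx": 0.13,"dy": 0.05,"dz": 0,"rx": 0,"ry": 0,"rz": 0,"claw": 1},{"dx": 0.3,"dy": 0.1,"dz": 0,"rx": 0,"ry": 0,"rz": 0,"claw": 1},{"dx": 0.4,"dy": 0.14,"dz": 0,"rx": 0,"ry": 0,"rz": 0,"claw": 1},{"dx": 0.4,"dy": 0.14,"dz": 0,"rx": 0,"ry": 0,"rz": 0,"claw": 1}]'

```text
time_s: 25.5
ee_pos: [0.4845, 0.1184, 0.1961]
eef_rot: [3.142, 0.0, 1.57]
force: [0.9, -0.6, -1.1]
grip_width: 0.0428
grip_force: 19.8
```

Request:
step_arm --plan '[{"dx": 0.4,"dy": 0.14,"dz": 0,"rx": 0,"ry": 0,"rz": 0,"claw": 1},{"dx": 0.4,"dy": 0.14,"dz": 0,"rx": 0,"ry": 0,"rz": 0,"claw": 1},{"dx": 0.4,"dy": 0.14,"dz": 0,"rx": 0,"ry": 0,"rz": 0,"claw": 1},{"dx": 0.35,"dy": 0.12,"dz": 0,"rx": 0,"ry": 0,"rz": 0,"claw": 1},{"dx": 0.2,"dy": 0.07,"dz": 0,"rx": 0,"ry": 0,"rz": 0,"claw": 1},{"dx": 0.1,"dy": 0.03,"dz": 0,"rx": 0,"ry": 0,"rz": 0,"claw": 1},{"dx": 0,"dy": 0,"dz": 0.2,"rx": 0,"ry": 0,"rz": 0,"claw": 1},{"dx": 0,"dy": 0,"dz": 0.4,"rx": 0,"ry": 0,"rz": 0,"claw": 1},{"dx": 0,"dy": 0,"dz": 0.3,"rx": 0,"ry": 0,"rz": 0,"claw": 1},{"dx": 0,"dy": 0,"dz": 0.1,"rx": 0,"ry": 0,"rz": 0,"claw": 1}]'

```text
time_s: 26.5
ee_pos: [0.5471, 0.3008, 0.0926]
eef_rot: [-3.137, 0.002, 1.57]
force: [-1.0, -0.8, -2.1]
grip_width: 0.0427
grip_force: 19.8
```

Run:
```python
from h import *
p=viewer.camera('scene');o=telemetry.get_obs();print(o['ee_pos'],o['time_s'])
cv2.imwrite('pics/s4.png',cv2.resize(cv2.cvtColor(p['img'][120:240,160:300],cv2.COLOR_RGB2BGR),None,fx=5,fy=5,interpolation=cv2.INTER_CUBIC))
axis((.549,.300),[.05,.06,.07,.08,.09],None,R=.035)
```

```text
[0.54741    0.30103629 0.09284619] 26.55
lateral dir [-0.835  0.55 ]
[[ 0.05   -0.2928  0.0383  0.5305]
 [ 0.06   -0.2931  0.0377  0.5289]
 [ 0.07   -0.2935  0.0382  0.5286]
 [ 0.08   -0.2958  0.0468  0.5283]
 [ 0.09   -0.2932  0.0573  0.5256]]
```

View pics/s4.png

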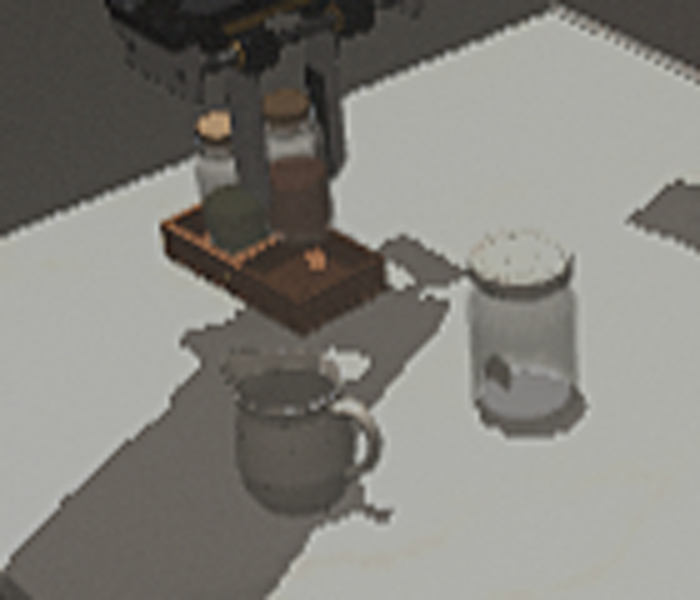

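The red jar (298,170) hangs upright over the right compartment, and the measured centre matches; lowering.

Request:
step_arm --plan '[{"dx": 0.005,"dy": 0.01,"dz": 0.12,"rx": 0,"ry": 0,"rz": 0,"claw": 1},{"dx": 0,"dy": 0,"dz": 0.12,"rx": 0,"ry": 0,"rz": 0,"claw": 1},{"dx": 0,"dy": 0,"dz": 0.08,"rx": 0,"ry": 0,"rz": 0,"claw": 1},{"dx": 0,"dy": 0,"dz": 0.06,"rx": 0,"ry": 0,"rz": 0,"claw": 1},{"dx": 0,"dy": 0,"dz": 0.02,"rx": 0,"ry": 0,"rz": 0,"claw": 1},{"dx": 0,"dy": 0,"dz": 0,"rx": 0,"ry": 0,"rz": 0,"claw": 1}]'

```text
time_s: 27.2
ee_pos: [0.5495, 0.3027, 0.0553]
eef_rot: [-3.141, 0.0, 1.571]
force: [0.5, 0.1, -0.5]
grip_width: 0.0429
grip_force: 19.8
```

Request:
step_arm --plan '[{"dx": -0.01,"dy": 0,"dz": 0.02,"rx": 0,"ry": 0,"rz": 0,"claw": 1},{"dx": 0,"dy": 0,"dz": 0.01,"rx": 0,"ry": 0,"rz": 0,"claw": 1},{"dx": 0,"dy": 0,"dz": 0,"rx": 0,"ry": 0,"rz": 0,"claw": 1}]'

```text
time_s: 27.5
ee_pos: [0.5496, 0.3016, 0.0525]
eef_rot: [3.142, -0.0, 1.571]
force: [-0.2, -0.7, -0.9]
grip_width: 0.0424
grip_force: 19.8
```

Request:
step_arm --plan '[{"dx": 0,"dy": 0,"dz": 0,"rx": 0,"ry": 0,"rz": 0,"claw": 0.5},{"dx": 0,"dy": 0,"dz": 0,"rx": 0,"ry": 0,"rz": 0,"claw": 0.4},{"dx": 0,"dy": 0,"dz": 0,"rx": 0,"ry": 0,"rz": 0,"claw": 0.2},{"dx": 0,"dy": 0,"dz": 0,"rx": 0,"ry": 0,"rz": 0,"claw": 0.1},{"dx": 0,"dy": 0,"dz": -0.1,"rx": 0,"ry": 0,"rz": 0,"claw": 0},{"dx": 0,"dy": 0,"dz": -0.3,"rx": 0,"ry": 0,"rz": 0,"claw": 0},{"dx": 0,"dy": 0,"dz": -0.4,"rx": 0,"ry": 0,"rz": 0,"claw": 0},{"dx": 0,"dy": 0,"dz": -0.4,"rx": 0,"ry": 0,"rz": 0,"claw": 0},{"dx": 0,"dy": 0,"dz": -0.4,"rx": 0,"ry": 0,"rz": 0,"claw": 0},{"dx": 0,"dy": 0,"dz": -0.2,"rx": 0,"ry": 0,"rz": 0,"claw": 0}]'

```text
time_s: 28.5
ee_pos: [0.5501, 0.3019, 0.2374]
eef_rot: [3.137, -0.002, 1.571]
force: [0.2, 0.4, -0.2]
grip_width: 0.0939
grip_force: 0.0
```

Request:
step_arm --plan '[{"dx": -0.2,"dy": -0.2,"dz": 0,"rx": 0,"ry": 0,"rz": 0,"claw": 0},{"dx": -0.4,"dy": -0.2,"dz": 0,"rx": 0,"ry": 0,"rz": 0,"claw": 0},{"dx": -0.4,"dy": -0.2,"dz": 0,"rx": 0,"ry": 0,"rz": 0,"claw": 0},{"dx": -0.4,"dy": -0.2,"dz": 0,"rx": 0,"ry": 0,"rz": 0,"claw": 0},{"dx": -0.4,"dy": -0.2,"dz": 0,"rx": 0,"ry": 0,"rz": 0,"claw": 0},{"dx": -0.3,"dy": -0.2,"dz": 0,"rx": 0,"ry": 0,"rz": 0,"claw": 0},{"dx": -0.2,"dy": -0.1,"dz": 0,"rx": 0,"ry": 0,"rz": 0,"claw": 0},{"dx": 0,"dy": 0,"dz": 0,"rx": 0,"ry": 0,"rz": 0,"claw": 0},{"dx": 0,"dy": 0,"dz": 0,"rx": 0,"ry": 0,"rz": 0,"claw": 0}]'

```text
time_s: 29.4
ee_pos: [0.4198, 0.0716, 0.2333]
eef_rot: [3.14, -0.0, 1.57]
force: [0.4, 0.1, 0.1]
grip_width: 0.0941
grip_force: 0.0
```

Run:
```python
from h import *
p=viewer.camera('top');save(p,'topF');Q=cloud(p).reshape(-1,3)
for c,lo in (((.534,-.292),.162),((.548,-.381),.137),((.5446,.3664),.088),((.549,.3016),.088)):
    q=Q[(np.hypot(Q[:,0]-c[0],Q[:,1]-c[1])<.03)&(Q[:,2]>lo)&(Q[:,2]<lo+.015)]
    if len(q):print(q.mean(0).round(4),q[:,2].max().round(4),len(q))
save(viewer.camera('scene'),'sF')
```

```text
[ 0.5336 -0.2916  0.1681] 0.1764 36
[ 0.5489 -0.3773  0.1427] 0.1488 32
[0.5433 0.3695 0.0939] 0.0997 176
[0.5467 0.3008 0.0944] 0.1018 179
```

View pics/sF.png

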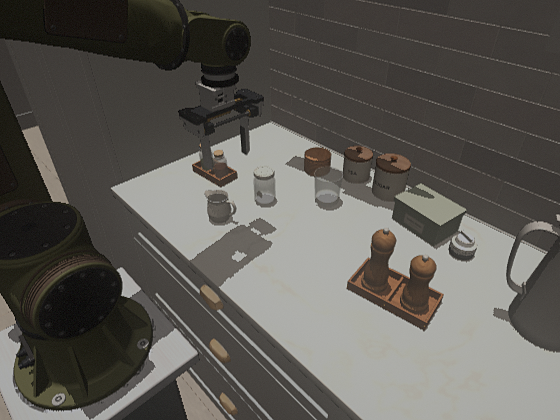

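View pics/topF.png

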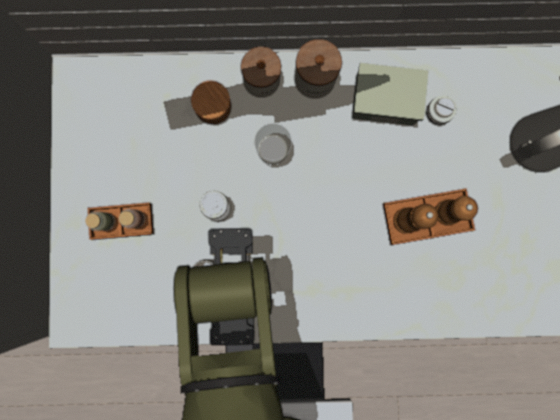

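The final views show both mills upright in their compartments, the taller on the left (top view 424,217) and the shorter on the right (463,208). Both jars stand in the small tray (95,221 and 129,218). The jug, glass and lidded jar are where they were, and every top height equals the object's height plus the 5 mm tray floor.

```bash
python3 -c "
from station import hand_in
print(hand_in())"
```

```text
the job is handed in; nothing more can be done
None
```

I handed the job in at about 29 s: both mills and both spice jars stand upright in their tray compartments, with the taller mill on the left and the shorter on the right, and the jug, glass and lidded jar were left where they stood.

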